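# Clock the turntable spindle by its flat and hold the stop collar on it

## Task

Turn the carving turntable's spindle with the fingers until you feel them close on its bright flat and that flat faces the red mark on the green base. Then pick up the loose collar, fit it over the spindle with its red thumbscrew facing the flat, and finish while still holding it in the gripper: its top flush with the top of the spindle and its screw tip pressed lightly against the flat, ready for a workmate to tighten. Leave the carved figure, the camel and the paint pot where they stand.

Things in the scene. Friction and masses are not known exactly. Their poses are not given: they have to be found in the camera images.
- base: green cast base of a turntable, screwed to the bench: round flange 150 mm across and 14 mm high, cone up to a boss 60 mm across whose flat top is 60 mm above the bench. Origin on the bench under the spindle axis; z up; its +x axis points to the red mark (a red stripe 7 mm wide on the boss's top and side).
- spindle (a joint): angle of the spindle about its upright axis, rad, counter-clockwise from above positive: 0 when its flat faces the red mark. It turns freely either way with slight friction (0.06 N m), stays where it is left, and turns only; at the start it stands 0.6 to 1.9 away on the positive side.
- spindle_top (a point): centre of the top end of the dark steel spindle: 24 mm in diameter, standing 45 mm out of the boss (top at 105 mm above the bench), its last 3 mm chamfered to 21 mm. One side has a milled flat over its full height, 8.5 mm from the axis: 20.5 mm across the flat and the round back, 24 mm elsewhere.
- flat: the bright milled flat on the spindle, 16.6 mm wide and 42 mm high, turning with it. Origin at the middle of its face, 21 mm above the boss; +x points out of the flat, level; z up. Pads closing along this x axis bed on it, 20.5 mm apart instead of 24; a grip a few degrees off turns the spindle until the pad lies on the flat.
- collar: loose aluminium stop collar, 120 g, lying flat on the bench: ring 44 mm outside, 27 mm bore, 20 mm high, with a brass thumbscrew through its wall along +x; the screw's red head, 13 mm across, lies 28.5 to 35.5 mm from the axis. Origin at the centre of its underside; z up. Keep off the screw: grip the collar across it, along its y axis.
- collar_top (a point): centre of the collar's top face, 20 mm above its underside
- screw_tip (a point): inner end of the collar's screw, 6 mm across, 9.6 mm from the collar's axis on its +x side, 10 mm above its underside. It stands 3.9 mm into the bore, so the collar goes down the spindle only with the screw over the flat, within about 15 degrees; centred there, the tip clears the flat by 1.1 mm.
- figure: bystander: carved standing figure with red robe, 42 mm across the foot and 116 mm high; origin under its centre
- camel: bystander: carved camel with orange saddle, about 115 mm long, 35 mm wide and 120 mm high; origin under its middle, head to +x
- paint_pot: bystander: closed paint pot, orange and white with a white cap, 48 mm across and 60 mm high; origin under its centre
Not all that is in view belongs to the job. Of the things shaped like the collar, the aluminium one is meant. Of the things shaped like the base, the green one is meant.

How it is judged:
By the outcome, as a careful person would: the job done as asked, in the order asked, and still so for the second after the job is handed in, while the arm keeps its last pose, push and grip.
It also fails if it takes over 54 s, if anything falls off the work surface, if the arm or the gripper's body presses on something with over 40 N, if the wrist force passes 120 N, or if a joint passes its speed limit or range.

## Robot

A 6-joint arm with a two-finger parallel gripper is mounted at the origin on the work surface. World frame = base frame: x ahead of the robot, y to its left, z up, the work surface at z = 0. Lengths are in m, angles in degrees, forces in N, time in s.
With the tool pointing down it reaches from about 0.3 to 0.75 m from the base axis. Payload 8.5 kg.
Tool frame: the origin (TCP) lies midway between the tips of the shut fingers; the grasp point (between the pads) lies 19 mm behind it; z points along the fingers, y is the line along which they close (so a half turn about z gives the same grasp; the last joint's range is limited). The gripper opens to 85 mm and grips with 20 to 120 N. Pads are 22 mm wide; open, the fingers measure 114 mm over their backs; the gripper's body (76 mm by 85 mm) begins 54 mm behind the grasp point. The pads swing forward as they close: fully open they stand 13 mm farther back than shut.
Start: joints at [-83.669, 21.807, 74.336, -0, 83.858, -12.336], TCP at [0.176, -0.521, 0.231] pointing down, gripper open.
Joint ranges: [-178.18, 178.18], [-50.72, 133.34], [12.68, 142.11], [-81.47, 261.47], [9.98, 163.14], [-165.26, 165.26]. Speed limits (degrees/s): [136.94, 136.94, 180, 180, 180, 180].

## Interface

Orientations are given as a 3x3 rotation matrix whose columns are the frame's x, y, z axes.
In Python, from rig import env, get_image, close_job gives the robot as it stands.
- The arm moves only by the tool step_arm, never from a script. Its argument "targets" is a list of rows, each a list of 2 entries, a list of its own where there are three numbers: the shift along the tool's x, y, z as a fraction of full scale, then the turn, a rotation vector about the tool's x, y, z as a fraction of full scale. In form: [[[x, y, z], [wx, wy, wz]], ...]. A call has 1 to 10 rows; each row is the pose to reach, as a shift and turn from the pose commanded when the call began, along the tool's axes at that moment; what a row does not reach only later rows make up. Full scale, the value 1, is 0.3 m for a shift and 45 degrees for a turn. A row lasts 1/12 s, in which the tool goes at most 41.7 mm and 7.16 degrees, less where a joint would pass 70% of its speed; a pose out of reach is approached as far as the arm can. A call with a number of a shift or a turn outside -1 to 1 is refused whole. A call with a gripper value outside its range is refused whole. "jaw" is the finger opening in mm, from 0 to 85.4, set as the call begins (left out, the last holds). The fingers move at their own pace and stop on an object; "grip_force" is the grip in N (left out, the last holds). Time passes only in rows, so rows that repeat a pose let the fingers close. It gives the time, the measured TCP pose, the force, the opening and the grip force at its end, in the units of the state.
- env.observe(): the state, without advancing time (a new reading comes with each control period).
- get_image(name): name is "scene" or "side" or "wrist"; returns a dict with "img" (384x512x3 uint8, red, green, blue), "z_map" (384x512 float32, m along the optical axis (not along the pixel's ray), 0 where there is no reading), "intrinsics" (3x3 intrinsics, pixels), "rvec" (rotation vector, rad) and "tvec" (3), from world to camera coordinates, as OpenCV has them. Camera axes: x right, y down, z forward; pixel columns grow to the right and rows downward; lengths in m; the calibration is good to about 2 mm. A picture is of the moment at which its call begins.
- close_job(): hands the job in; it is judged then, once.
The state is a dict: "time_s": time; "q": joint angles; "qvel": joint speeds; "joint_efforts": joint torques, N m; "position": TCP position; "tool_rot": TCP orientation; "ft_force": force on the tool from outside, world axes, zero at the start; "wrist_torque": the same for the moment, N m; "grip_width": finger opening in m; "gripper_force": force on a finger pad.
Only numpy, scipy, OpenCV 4.12 (cv2) and the standard library are available. Lean on these libraries where they do the work, as an engineer would, in place of code of your own. Each camera call takes 0.05 s, during which the arm holds its last target. There are 200 camera calls.

## Working session

There is one attempt and no reset: what is moved stays moved. The work goes in short steps, Python scripts to look and compute and a tool call to move; the robot and the scene stay as the last step left them, time stands still between calls to the robot, and variables do not carry over. Pictures are saved under pics/ and viewed, at most 10 in all, crops included, and the job is handed in when it is done.

Besides the shell and the picture viewer there is one more tool, called after "Request:" by a JSON object that holds its "method" and its "body", one argument or row to a line. step_arm: Moves the arm, as the interface text tells. Its arguments: {"type":"object","properties":{"targets":{"type":"array","items":{"type":"array"}},"jaw":{"type":"number"},"grip_force":{"type":"number"}},"required":["targets"]}

```bash
mkdir -p pics; ls; cat > h.py <<'E'
import numpy as np, cv2
from rig import env, get_image, close_job
def snap(name):
    d=get_image(name); np.savez(f'{name}.npz',**{k:np.array(d[k]) for k in d}); return d
def load(name): return dict(np.load(f'{name}.npz'))
def world(d):
    K=np.array(d['intrinsics']);R=cv2.Rodrigues(np.array(d['rvec'],float).reshape(3,1))[0];t=np.array(d['tvec'],float).ravel()
    z=d['z_map'];v,u=np.mgrid[:z.shape[0],:z.shape[1]]
    c=np.stack([(u-K[0,2])/K[0,0]*z,(v-K[1,2])/K[1,1]*z,z],-1)
    return (c-t)@R
def proj(d,P):
    return cv2.projectPoints(np.array(P,float).reshape(-1,3),np.array(d['rvec'],float),np.array(d['tvec'],float),np.array(d['intrinsics'],float),None)[0].reshape(-1,2)
def save(img,fn): cv2.imwrite('pics/'+fn,img[...,::-1])
E
python3 - <<'E'
from h import *
a=snap('scene');b=snap('side');
save(a['img'],'scene0.png');save(b['img'],'side0.png')
for d in(a,b):
    R=cv2.Rodrigues(np.array(d['rvec'],float))[0];print(-R.T@np.array(d['tvec']).ravel(),R[2])
E
```

```text
pics
[0.92511178 0.53809391 0.63940509] [-0.39862143 -0.69225286 -0.60157039]
[0.23714484 0.3814952  0.69387514] [ 0.36828813 -0.57901323 -0.72739778]
```

View pics/scene0.png

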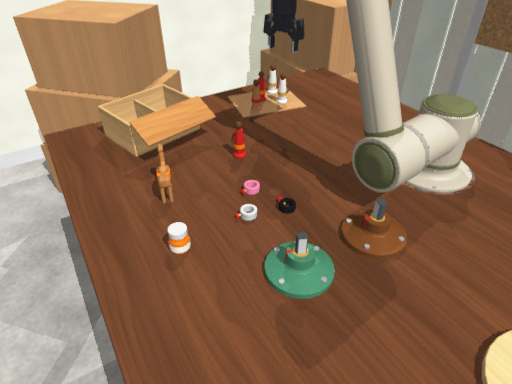

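View pics/side0.png

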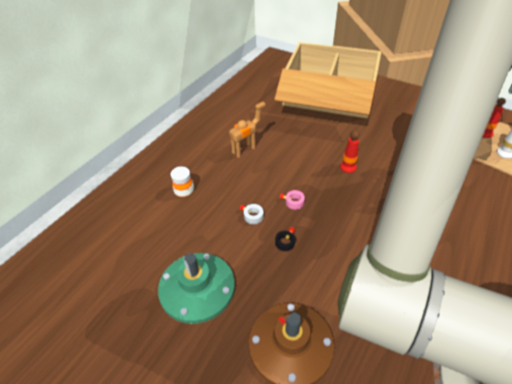

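Scene: the green base is at (300,265), with the spindle at (301,243) and its bright flat towards this camera. The aluminium collar is at (249,213) with its red head at (238,216). The pink and black collars and the brown base are decoys. The pot is at (179,238), the camel at (165,180) and the figure at (239,142). In the side view the collar is at (253,214) and the spindle at (192,265).

```bash
python3 - <<'E'
from h import *
a=load('scene');b=load('side')
for n,d,box in(('scene',a,(255,225,345,300)),('side',b,(155,245,240,325))):
    P=world(d);im=d['img'].astype(int)
    u0,v0,u1,v1=box
    m=np.zeros(P.shape[:2],bool);m[v0:v1,u0:u1]=1
    hsv=cv2.cvtColor(d['img'],cv2.COLOR_RGB2HSV)
    g=m&(hsv[...,0]>60)&(hsv[...,0]<95)&(hsv[...,1]>90)
    def circ(p):
        A=np.c_[2*p[:,:2],np.ones(len(p))];s=np.linalg.lstsq(A,(p[:,:2]**2).sum(1),rcond=None)[0];return s[:2],np.sqrt(s[2]+s[:2]@s[:2])
    f=P[g&(abs(P[...,2]-.014)<.003)];bt=P[g&(abs(P[...,2]-.06)<.003)]
    print(n,'flange',len(f),cv2.minEnclosingCircle(f[:,:2].astype(np.float32)),'boss',len(bt),cv2.minEnclosingCircle(bt[:,:2].astype(np.float32)),bt[:,2].mean())
    red=m&((hsv[...,0]<8)|(hsv[...,0]>172))&(hsv[...,1]>130)&(hsv[...,2]>100)
    print('red',P[red].round(4).tolist()[:20])
    s=P[m&(P[...,2]>.100)&(P[...,2]<.108)];print('top',len(s),s.mean(0))
    # flat/spindle pts
    # collar
    c0=(249,213) if n=='scene' else (253,214)
    mm=np.zeros_like(m);mm[c0[1]-14:c0[1]+14,c0[0]-17:c0[0]+17]=1
    ct=P[mm&(hsv[...,1]<60)&(P[...,2]>.017)&(P[...,2]<.024)];print('collar',len(ct),cv2.minEnclosingCircle(ct[:,:2].astype(np.float32)),ct.mean(0))
    hd=P[mm&((hsv[...,0]<8)|(hsv[...,0]>172))&(hsv[...,1]>130)&(P[...,2]>.002)];print('head',len(hd),hd.mean(0))
A=cv2.resize(a['img'][222:302,250:350],(800//2,320),interpolation=cv2.INTER_CUBIC)
B=cv2.resize(b['img'][240:320,145:245],(400,320),interpolation=cv2.INTER_CUBIC)
save(np.hstack([A,B]),'crop0.png')
print(env.observe())
E
```

```text
scene flange 594 ((0.561221182346344, 0.1160740777850151), 0.07382860779762268) boss 231 ((0.5592178106307983, 0.11410606652498245), 0.030237725004553795) 0.05944007340264862
red [[0.584, 0.0978, 0.0606], [0.5818, 0.0983, 0.0598], [0.5808, 0.1003, 0.061], [0.5794, 0.1018, 0.0616], [0.5764, 0.1015, 0.0597], [0.5751, 0.1031, 0.0605], [0.5859, 0.1004, 0.0609], [0.5841, 0.1015, 0.061], [0.5824, 0.1027, 0.0611], [0.5798, 0.1026, 0.0595], [0.5783, 0.1041, 0.0601], [0.577, 0.1058, 0.0609], [0.5872, 0.1023, 0.0604], [0.5864, 0.1047, 0.0621], [0.5822, 0.1026, 0.058], [0.5818, 0.1054, 0.0602], [0.5865, 0.1016, 0.0564]]
top 85 [0.55966029 0.11433883 0.10377813]
collar 100 ((0.5593353509902954, -0.0987069234251976), 0.022408921271562576) [ 0.55963205 -0.0985782   0.01930347]
head 18 [ 0.59149182 -0.10201721  0.01190519]
side flange 1001 ((0.5588818788528442, 0.1133061870932579), 0.07497961819171906) boss 355 ((0.5593105554580688, 0.11364258825778961), 0.03008279576897621) 0.05892013751752405
red []
top 113 [0.55856613 0.11329264 0.10346367]
collar 131 ((0.5595576763153076, -0.09974901378154755),
[... 217 characters left out ...]
7917e+01, -1.23362598e+01]), 'qvel': array([ 0.02394039,  0.0148441 , -0.15788523, -0.00363402,  0.05129311,
        0.02979595]), 'joint_efforts': array([ 3.81320715e-03, -4.49222875e+01, -2.31655240e+01, -1.69738450e-04,
        3.70298338e-03,  4.61912987e-05]), 'position': array([ 0.17599059, -0.52080652,  0.2307921 ]), 'tool_rot': array([[ 9.47397751e-01,  3.20058550e-01, -1.59725143e-04],
       [ 3.20058487e-01, -9.47396928e-01,  1.27505979e-03],
       [ 2.56770678e-04, -1.25911016e-03, -9.99999174e-01]]), 'ft_force': array([ 0.73671716, -0.00703996,  0.39478905]), 'wrist_torque': array([ 0.03037449,  0.0551666 , -0.01916578]), 'gripper_force': 0.0, 'grip_width': 0.08573140666739569}
```

View pics/crop0.png

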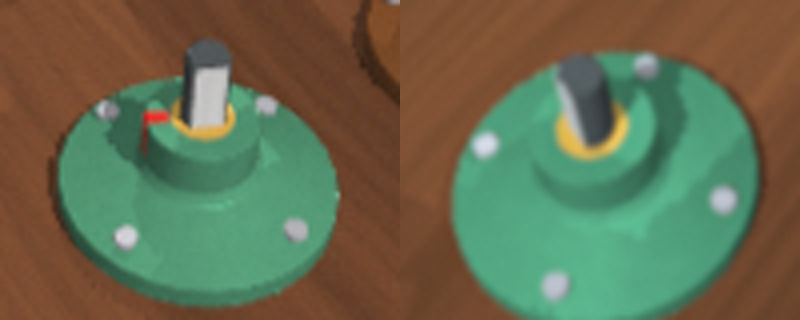

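```bash
python3 - <<'E'
from h import *
for n,ax in(('scene',(.5594,.1142)),('side',(.5590,.1134))):
    d=load(n);P=world(d);hsv=cv2.cvtColor(d['img'],cv2.COLOR_RGB2HSV)
    r=np.hypot(P[...,0]-ax[0],P[...,1]-ax[1])
    m=(r<.014)&(P[...,2]>.068)&(P[...,2]<.100)&(hsv[...,2]>140)
    p=P[m];print(n,len(p),p.mean(0))
    c=p[:,:2]-p[:,:2].mean(0);w,v=np.linalg.eigh(c.T@c);print('normal',np.degrees(np.arctan2(v[1,0],v[0,0])),w, 'dir of mean',np.degrees(np.arctan2(*(p.mean(0)[:2]-ax)[::-1])))
    dk=P[(r<.016)&(P[...,2]>.075)&(P[...,2]<.1)];print('body',dk.mean(0))
    for nm,c0 in(('pink',(251,187) if n=='scene' else (295,200)),('black',(287,205) if n=='scene' else (285,241)),('figure',(239,142)if n=='scene' else(350,155)),('camel',(165,185)if n=='scene' else(243,133)),('pot',(179,238)if n=='scene' else(181,181))):
        q=P[c0[1]-9:c0[1]+9,c0[0]-9:c0[0]+9].reshape(-1,3);q=q[q[:,2]>.008];print(nm,q.mean(0).round(3),q.min(0).round(3),q.max(0).round(3))
E
```

```text
scene 89 [0.56162905 0.1209224  0.0836557 ]
normal -111.19017590049137 [7.67301321e-05 2.21792952e-03] dir of mean 71.65521854375896
body [0.56343762 0.11911595 0.08722928]
pink [ 0.509 -0.171  0.028] [ 0.477 -0.209  0.008] [0.925 0.538 0.639]
black [ 0.465 -0.067  0.02 ] [ 0.439 -0.107  0.008] [0.925 0.538 0.639]
figure [ 0.452 -0.337  0.066] [ 0.421 -0.391  0.014] [0.925 0.538 0.639]
camel [ 0.716 -0.256  0.062] [ 0.685 -0.312  0.008] [0.925 0.538 0.639]
pot [ 0.757 -0.069  0.046] [ 0.731 -0.09   0.017] [0.925 0.538 0.639]
side 31 [0.56223239 0.121218   0.08413003]
normal -111.26617212989544 [2.19395999e-06 8.27291061e-04] dir of mean 67.53708556170312
body [0.55369085 0.11775595 0.08756576]
pink [ 0.498 -0.185  0.016] [ 0.477 -0.208  0.008] [ 0.52  -0.165  0.022]
black [ 0.46  -0.068  0.016] [ 0.439 -0.101  0.008] [ 0.482 -0.048  0.022]
figure [ 0.433 -0.352  0.054] [ 0.237 -0.369  0.008] [0.453 0.381 0.694]
camel [ 0.7   -0.277  0.072] [ 0.237 -0.317  0.013] [0.728 0.381 0.694]
pot [ 0.745 -0.076  0.046] [ 0.73  -0.099  0.015] [ 0.771 -0.063  0.062]
```

```bash
cat >> h.py <<'E'
def go(x,y,z,psi):
    """fractions from current pose to TCP (x,y,z), tool down with tool-y heading psi"""
    from scipy.spatial.transform import Rotation as Ro
    o=env.observe();R=np.array(o['tool_rot']);p=np.array(o['position'])
    c,s=np.cos(np.radians(psi)),np.sin(np.radians(psi))
    T=np.array([[-s,c,0],[c,s,0],[0,0,-1.]]); T[:,0]=np.cross(T[:,1],T[:,2])
    f=lambda a:np.round(a,4).tolist()
    print('t',round(o['time_s'],2),'pos',p.round(4),'psi',np.degrees(np.arctan2(R[1,1],R[0,1])).round(2),'q',np.round(o['q'],1),'F',np.round(o['ft_force'],2),'w',o['grip_width'],'gf',o['gripper_force'])
    print('shift',f(R.T@(np.array([x,y,z])-p)/.3),'turn',f(Ro.from_matrix(R.T@T).as_rotvec(degrees=True)/45))
E
python3 -c "
from h import *
go(.5592,.1138,.23,69)"
```

```text
t 0.1 pos [ 0.176  -0.5208  0.2308] psi -71.33 q [-83.7  21.8  74.4  -0.   83.9 -12.3] F [ 0.74 -0.01  0.39] w 0.08573140666739569 gf 0.0
shift [1.8872, -1.5952, 0.0051] turn [-0.0003, -0.0021, -3.1185]
```

Request:
{"method": "step_arm", "body": {
  "targets": [
    [[0.944, -0.798, 0], [0, 0, -1]],
    [[0.944, -0.798, 0], [0, 0, -1]],
    [[0.944, -0.798, 0], [0, 0, -1]],
    [[0.944, -0.798, 0], [0, 0, -1]],
    [[0.944, -0.798, 0], [0, 0, -1]],
    [[0.944, -0.798, 0], [0, 0, -1]],
    [[0.944, -0.798, 0], [0, 0, -1]],
    [[0.944, -0.798, 0], [0, 0, -1]],
    [[0.944, -0.798, 0], [0, 0, -1]],
    [[0.944, -0.798, 0], [0, 0, -1]]
  ]
}}

```text
time_s: 0.93
position: [0.3695, -0.1985, 0.2313]
tool_rot: [[0.438, 0.899, 0.0], [0.899, -0.438, 0.002], [0.002, -0.0, -1.0]]
ft_force: [-0.8, -0.0, -1.1]
grip_width: 0.0856
gripper_force: 0.0
```

```bash
python3 -c "
from h import *
go(.5592,.1138,.25,69)"
```

```text
t 0.93 pos [ 0.3695 -0.1985  0.2313] psi -25.98 q [-44.6   8.6  93.2   0.1  78.3 -18.6] F [-0.79 -0.04 -1.11] w 0.08558253341497428 gf 0.0
shift [1.2129, 0.1126, -0.0602] turn [0.0015, -0.002, -2.1106]
```

Request:
{"method": "step_arm", "body": {
  "targets": [
    [[0.95, 0.09, -0.06], [0, 0, -1]],
    [[0.95, 0.09, -0.06], [0, 0, -1]],
    [[0.95, 0.09, -0.06], [0, 0, -1]],
    [[0.95, 0.09, -0.06], [0, 0, -1]],
    [[0.95, 0.09, -0.06], [0, 0, -1]],
    [[0.95, 0.09, -0.06], [0, 0, -1]],
    [[0.95, 0.09, -0.06], [0, 0, -1]],
    [[0.95, 0.09, -0.06], [0, 0, -1]]
  ]
}}

```text
time_s: 1.6
position: [0.5203, 0.0443, 0.249]
tool_rot: [[-0.327, 0.945, 0.001], [0.945, 0.327, 0.001], [0.001, 0.001, -1.0]]
ft_force: [-1.5, 0.7, -0.5]
grip_width: 0.0852
gripper_force: 0.0
```

```bash
python3 -c "
from h import *
go(.5592,.1138,.25,69)"
```

```text
t 1.6 pos [0.5203 0.0443 0.249 ] psi 19.08 q [ -8.2  18.3  76.8   0.1  84.9 -27.3] F [-1.5   0.66 -0.46] w 0.08518138469780763 gf 0.0
shift [0.1767, 0.1982, -0.0029] turn [0.0019, -0.0007, -1.1094]
```

Request:
{"method": "step_arm", "body": {
  "targets": [
    [[0.177, 0.198, 0], [0, 0, -1]],
    [[0.177, 0.198, 0], [0, 0, -1]],
    [[0.177, 0.198, 0], [0, 0, -1]],
    [[0.177, 0.198, 0], [0, 0, -1]],
    [[0.177, 0.198, 0], [0, 0, -1]],
    [[0.177, 0.198, 0], [0, 0, -1]],
    [[0.177, 0.198, 0], [0, 0, -1]],
    [[0.177, 0.198, 0], [0, 0, -1]],
    [[0.177, 0.198, 0], [0, 0, -1]]
  ]
}}

```text
time_s: 2.35
position: [0.5576, 0.1088, 0.2491]
tool_rot: [[-0.895, 0.446, -0.001], [0.446, 0.895, -0.0], [0.001, -0.0, -1.0]]
ft_force: [-0.9, -0.5, -0.2]
grip_width: 0.0855
gripper_force: 0.0
```

```bash
python3 -c "
from h import *
go(.5592,.1138,.066,69)
d=snap('wrist');save(d['img'],'w1.png')
R=cv2.Rodrigues(np.array(d['rvec'],float))[0];print(-R.T@np.array(d['tvec']).ravel(),R[2])
print(proj(d,[[.5592,.1138,.105],[.5592,.1138,.06],[.5592+.025,.1138-.013,.06]]))
"
```

```text
t 2.35 pos [0.5576 0.1088 0.2491] psi 63.54 q [ -0.9  23.   69.5  -0.   87.6 -64.4] F [-0.9  -0.49 -0.18] w 0.08551448825007237 gf 0.0
shift [0.0023, 0.0177, 0.6102] turn [-0.0004, -0.0007, -0.1212]
[0.48790347 0.14347796 0.39123968] [ 0.26887781 -0.13463664 -0.95371783]
[[259.4790991  178.17015451]
 [258.81287842 167.7577255 ]
 [258.25860826 191.63803279]]
```

View pics/w1.png

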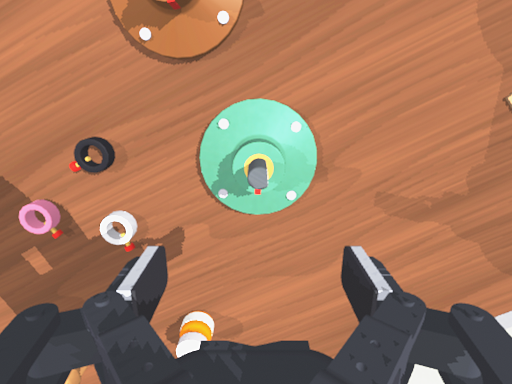

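Wrist view: the green base is at (258,156), with the spindle at (258,172) and the red mark at (258,191). The collar is at (118,228) with its head at (129,247). I'll refine from these.

```bash
python3 - <<'E'
from h import *
d=load('wrist');P=world(d);hsv=cv2.cvtColor(d['img'],cv2.COLOR_RGB2HSV)
mec=lambda p:cv2.minEnclosingCircle(p[:,:2].astype(np.float32))
g=np.zeros(P.shape[:2],bool);g[90:220,190:325]=1
gr=g&(hsv[...,0]>60)&(hsv[...,0]<95)&(hsv[...,1]>60)
f=P[gr&(abs(P[...,2]-.014)<.004)];b=P[gr&(abs(P[...,2]-.06)<.003)]
print('flange',mec(f),'boss',mec(b),len(b),b[:,2].mean())
t=P[g&(P[...,2]>.101)&(P[...,2]<.109)];print('top',len(t),t.mean(0),mec(t))
red=g&((hsv[...,0]<8)|(hsv[...,0]>172))&(hsv[...,1]>130)
r=P[red];print('red',len(r),r.mean(0),r[r[:,2]>.058].mean(0))
ax=np.array(mec(f)[0]);print('mark ang',np.degrees(np.arctan2(*(r[:,:2].mean(0)-ax)[::-1])))
def obj(c0,s):
    m=np.zeros_like(g);m[c0[1]-28:c0[1]+28,c0[0]-28:c0[0]+28]=1
    c=P[m&(hsv[...,1]<60)&(P[...,2]>.017)&(P[...,2]<.024)];h=P[m&((hsv[...,0]<8)|(hsv[...,0]>172))&(hsv[...,1]>150)&(P[...,2]>.004)]
    c=c[np.hypot(*(c[:,:2]-np.median(c[:,:2],0)).T)<.035]
    return mec(c),c[:,2].mean(),h.mean(0),len(h)
print(obj((118,228),1))
E
```

```text
flange ((0.5590516328811646, 0.11311033368110657), 0.07469853013753891) boss ((0.5584701299667358, 0.11291354149580002), 0.029959022998809814) 1281 0.05927778830698334
top 396 [0.5575947  0.11235486 0.10398133] ((0.55869460105896, 0.11308504641056061), 0.012072866782546043)
red 28 [0.58338873 0.10002264 0.05865809] [0.58289379 0.10011312 0.05987379]
mark ang -28.269908765600306
(((0.558143675327301, -0.10066971182823181), 0.021751603111624718), np.float64(0.01899391753069503), array([ 0.58780419, -0.0971671 ,  0.02101363]), 47)
```

Request:
{"method": "step_arm", "body": {
  "targets": [
    [[0.002, 0.015, 0.1], [0, 0, -0.12]],
    [[0.002, 0.015, 0.2], [0, 0, -0.12]],
    [[0.002, 0.015, 0.3], [0, 0, -0.12]],
    [[0.002, 0.015, 0.4], [0, 0, -0.12]],
    [[0.002, 0.015, 0.4], [0, 0, -0.12]],
    [[0.002, 0.015, 0.4], [0, 0, -0.12]]
  ],
  "jaw": 50
}}

```text
time_s: 2.9
position: [0.5588, 0.1133, 0.129]
tool_rot: [[-0.934, 0.358, -0.002], [0.358, 0.934, 0.0], [0.002, -0.001, -1.0]]
ft_force: [0.6, 0.2, 0.2]
grip_width: 0.05
gripper_force: 0.0
```

```bash
python3 -c "
from h import *
go(.559,.1134,.068,69)"
```

```text
t 2.9 pos [0.5588 0.1133 0.129 ] psi 69.01 q [ -0.4  29.1  80.1   0.   70.9 -69.4] F [0.62 0.21 0.21] w 0.04996662264591896 gf 0.0
shift [-0.0009, 0.0006, 0.2033] turn [-0.0011, -0.0028, 0.0002]
```

Request:
{"method": "step_arm", "body": {
  "targets": [
    [[0, 0, 0.08], [0, 0, 0]],
    [[0, 0, 0.16], [0, 0, 0]],
    [[0, 0, 0.203], [0, 0, 0]],
    [[0, 0, 0.203], [0, 0, 0]],
    [[0, 0, 0.203], [0, 0, 0]]
  ]
}}

```text
time_s: 3.32
position: [0.5601, 0.1134, 0.0703]
tool_rot: [[-0.934, 0.358, 0.002], [0.358, 0.934, -0.0], [-0.002, 0.001, -1.0]]
ft_force: [0.3, 0.4, 1.2]
grip_width: 0.0498
gripper_force: 0.0
```

Request:
{"method": "step_arm", "body": {
  "targets": [
    [[0, 0, 0], [0, 0, 0]],
    [[0, 0, 0], [0, 0, 0]],
    [[0, 0, 0], [0, 0, 0]],
    [[0, 0, 0], [0, 0, 0]],
    [[0, 0, 0], [0, 0, 0]],
    [[0, 0, 0], [0, 0, 0]],
    [[0, 0, 0], [0, 0, 0]],
    [[0, 0, 0], [0, 0, 0]]
  ],
  "jaw": 15,
  "grip_force": 25
}}

```text
time_s: 3.98
position: [0.5593, 0.1115, 0.0705]
tool_rot: [[-0.934, 0.357, 0.001], [0.357, 0.934, -0.004], [-0.002, -0.003, -1.0]]
ft_force: [-5.8, -10.8, 10.3]
grip_width: 0.02
gripper_force: 26.9
```

```bash
python3 -c "
from h import *
go(.559,.1134,.068,69)
d=snap('scene');s=d['img'][200:310,235:365];save(cv2.resize(s,(650,550),interpolation=cv2.INTER_CUBIC),'s2.png')"
```

```text
t 3.98 pos [0.5593 0.1115 0.0705] psi 69.06 q [ -0.5  33.1  84.2  -0.2  62.7 -69.5] F [ -5.81 -10.79  10.27] w 0.01995930594895691 gf 26.91232752869837
shift [0.0031, 0.0056, 0.0082] turn [-0.0037, 0.0031, 0.0014]
```

Request:
{"method": "step_arm", "body": {
  "targets": [
    [[0, -0.0058, 0], [0, 0, 0]],
    [[0.0006, -0.0058, 0], [0, 0, 0.13]],
    [[0.0012, -0.0057, 0], [0, 0, 0.26]],
    [[0.0017, -0.0055, 0], [0, 0, 0.39]],
    [[0.0023, -0.0053, 0], [0, 0, 0.52]],
    [[0.0028, -0.005, 0], [0, 0, 0.65]],
    [[0.0033, -0.0047, 0], [0, 0, 0.78]],
    [[0.0038, -0.0043, 0], [0, 0, 0.91]],
    [[0.0041, -0.0041, 0], [0, 0, 1]],
    [[0.0041, -0.0041, 0], [0, 0, 1]]
  ]
}}

```text
time_s: 4.87
position: [0.5586, 0.1125, 0.0705]
tool_rot: [[-0.404, 0.915, 0.004], [0.915, 0.404, -0.001], [-0.002, 0.003, -1.0]]
ft_force: [-0.6, -0.9, 6.2]
grip_width: 0.02
gripper_force: 27.4
```

Request:
{"method": "step_arm", "body": {
  "targets": [
    [[0.0006, 0, 0], [0, 0, 0.13]],
    [[0.0012, 0.0001, 0], [0, 0, 0.26]],
    [[0.0017, 0.0003, 0], [0, 0, 0.39]],
    [[0.0023, 0.0005, 0], [0, 0, 0.52]],
    [[0.0028, 0.0008, 0], [0, 0, 0.65]],
    [[0.0033, 0.0011, 0], [0, 0, 0.78]],
    [[0.0038, 0.0015, 0], [0, 0, 0.91]],
    [[0.0041, 0.0017, 0], [0, 0, 1]],
    [[0.0041, 0.0017, 0], [0, 0, 1]]
  ]
}}

```text
time_s: 5.62
position: [0.5589, 0.1138, 0.0705]
tool_rot: [[0.361, 0.933, 0.004], [0.933, -0.361, -0.0], [0.001, 0.004, -1.0]]
ft_force: [1.8, -0.6, 5.3]
grip_width: 0.0198
gripper_force: 27.5
```

```bash
python3 -c "
from h import *
go(.5575,.1142,.068,-28)
d=snap('scene');s=d['img'][200:310,235:365];w=snap('wrist')
print(proj(w,[.559,.1134,.08]))
save(np.hstack([cv2.resize(s,(390,330),interpolation=cv2.INTER_CUBIC),cv2.resize(w['img'][40:370,70:440],(370,330))]),'s2.png')"
```

```text
t 5.62 pos [0.5589 0.1138 0.0705] psi -21.16 q [-0.4 33.  84.3 -0.  62.4 20.8] F [ 1.78 -0.56  5.32] w 0.019818918356751338 gf 27.501935806358233
shift [-0.0004, -0.0048, 0.0083] turn [0.0054, -0.0018, 0.1519]
[[256.10781491 259.23993838]]
```

View pics/s2.png

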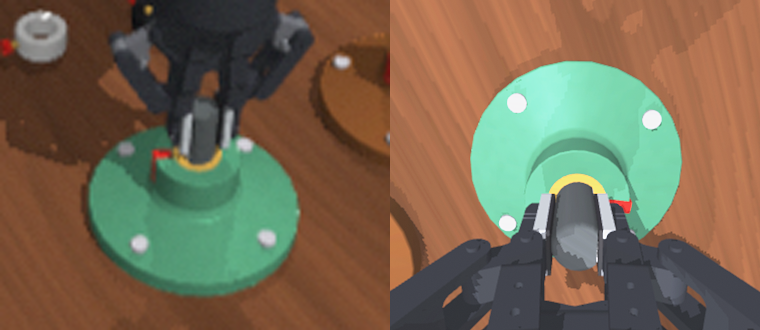

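The left crop shows the spindle gripped, with the pad on the red-mark side. The width of 19.8 mm means the pads are bedded on the flat. I'll measure the mark's heading from the wrist view.

```bash
python3 - <<'E'
from h import *
for n in('wrist','scene'):
    d=load(n);P=world(d);hsv=cv2.cvtColor(d['img'],cv2.COLOR_RGB2HSV)
    near=np.hypot(P[...,0]-.5595,P[...,1]-.1133)
    red=(near<.036)&(P[...,2]>.045)&(P[...,2]<.066)&((hsv[...,0]<8)|(hsv[...,0]>172))&(hsv[...,1]>130)
    gr=(near<.085)&(hsv[...,0]>60)&(hsv[...,0]<95)&(hsv[...,1]>60)
    f=P[gr&(P[...,2]>.011)&(P[...,2]<.018)][:,:2].astype(np.float32)
    b=P[gr&(abs(P[...,2]-.06)<.002)][:,:2].astype(np.float32)
    c,r=cv2.minEnclosingCircle(f);p=P[red];print(n,c,r,'boss',cv2.minEnclosingCircle(b),'red',len(p),p.mean(0))
    # yellow ring
    for ax in(c,(.5602,.1132)):
        dd=p[:,:2]-ax;a=np.degrees(np.arctan2(dd[:,1],dd[:,0]));print(np.degrees(np.arctan2(*dd.mean(0)[::-1])),a.min(),a.max())
E
```

```text
wrist (0.5594131946563721, 0.11336366087198257) 0.07468882948160172 boss ((0.5594854354858398, 0.11394285410642624), 0.02980564348399639) red 130 [0.58289212 0.10183145 0.06043919]
-26.159024229179042 -35.65593723988245 -17.932192741264018
-26.6104679488727 -36.34372282757621 -18.194089635942287
scene (0.5597928762435913, 0.11480236798524857) 0.07452065497636795 boss ((0.559761106967926, 0.11471106857061386), 0.030168965458869934) red 20 [0.58255355 0.10228874 0.0590194 ]
-28.801627315544373 -44.60500518035751 -23.16788786568248
-26.01802283334622 -41.877313520888634 -20.400464751514832
```

Request:
{"method": "step_arm", "body": {
  "targets": [
    [[0.0006, 0, 0], [0, 0, 0.13]],
    [[0.0007, 0, 0], [0, 0, 0.155]],
    [[0.0007, 0, 0], [0, 0, 0.155]],
    [[0.0007, 0, 0], [0, 0, 0.155]]
  ]
}}

```text
time_s: 6.05
position: [0.559, 0.114, 0.0705]
tool_rot: [[0.468, 0.883, 0.005], [0.883, -0.468, -0.0], [0.002, 0.004, -1.0]]
ft_force: [2.2, -1.4, 5.9]
grip_width: 0.0196
gripper_force: 27.5
```

Request:
{"method": "step_arm", "body": {
  "targets": [
    [[0, 0, 0], [0, 0, 0]],
    [[0, 0, 0], [0, 0, 0]],
    [[0, 0, 0], [0, 0, 0]],
    [[0, 0, 0], [0, 0, 0]]
  ],
  "jaw": 50
}}

```text
time_s: 6.38
position: [0.5574, 0.1143, 0.0685]
tool_rot: [[0.468, 0.884, -0.0], [0.884, -0.468, 0.0], [0.0, -0.0, -1.0]]
ft_force: [-0.4, 0.3, 0.1]
grip_width: 0.05
gripper_force: 0.0
```

Request:
{"method": "step_arm", "body": {
  "targets": [
    [[0, 0, -0.13], [0, 0, 0]],
    [[0, 0, -0.26], [0, 0, 0]],
    [[0, 0, -0.4], [0, 0, 0]],
    [[0, 0, -0.5], [0, 0, 0]],
    [[0, 0, -0.5], [0, 0, 0]],
    [[0, 0, -0.5], [0, 0, 0]]
  ]
}}

```text
time_s: 6.88
position: [0.5579, 0.1144, 0.2198]
tool_rot: [[0.468, 0.884, 0.003], [0.884, -0.468, 0.0], [0.002, 0.003, -1.0]]
ft_force: [-0.3, -0.5, -0.8]
grip_width: 0.0502
gripper_force: 0.0
```

```bash
cat > meas.py <<'E'
from h import *
for n in('wrist','scene'):
    d=snap(n);P=world(d);hsv=cv2.cvtColor(d['img'],cv2.COLOR_RGB2HSV)
    near=np.hypot(P[...,0]-.5595,P[...,1]-.1133)
    red=(near<.036)&(P[...,2]>.045)&(P[...,2]<.066)&((hsv[...,0]<8)|(hsv[...,0]>172))&(hsv[...,1]>130)
    gr=(near<.085)&(hsv[...,0]>60)&(hsv[...,0]<95)&(hsv[...,1]>60)
    f=P[gr&(P[...,2]>.011)&(P[...,2]<.018)][:,:2].astype(np.float32)
    c,r=cv2.minEnclosingCircle(f);p=P[red];print(n,'flange',c,r,'red',len(p),p.mean(0))
    dd=p[:,:2]-c;a=np.degrees(np.arctan2(dd[:,1],dd[:,0]));print('mark',np.degrees(np.arctan2(*dd.mean(0)[::-1])),a.min(),a.max())
    bo=(near<.075)&(near>.045)&(hsv[...,1]<50)&(hsv[...,2]>130)&(P[...,2]>.01)&(P[...,2]<.03)
    k,l,st,ce=cv2.connectedComponentsWithStats(bo.astype(np.uint8))
    for i in range(1,k):
        if st[i,4]>6:
            q=P[l==i].mean(0)-[*c,0];print('bolt',st[i,4],np.degrees(np.arctan2(q[1],q[0])),np.hypot(q[0],q[1]))
    fl=(near<.0125)&(P[...,2]>.066)&(P[...,2]<.1)&(hsv[...,2]>140)
    p=P[fl]
    if len(p)>8:
        e=p[:,:2]-p[:,:2].mean(0);w,v=np.linalg.eigh(e.T@e);print('flat normal',len(p),p.mean(0),np.degrees(np.arctan2(v[1,0],v[0,0])),w)
go(.5602,.1132,.15,-28)
E
python3 meas.py; python3 -c "
from h import *
d=load('wrist');s=load('scene')
print(proj(d,[.5602,.1132,.105]))
save(np.hstack([cv2.resize(s['img'][222:302,250:350],(400,320),interpolation=cv2.INTER_CUBIC),cv2.resize(d['img'],(400,320))]),'s3.png')"
```

```text
wrist flange (0.5592247843742371, 0.11329732835292816) 0.07459429651498795 red 74 [0.58058448 0.10195212 0.06045133]
mark -27.97501515760046 -36.292541032042614 -19.355667164791726
bolt 111 106.83936589841694 0.061853068001964634
bolt 105 17.154120649043847 0.061773617538096286
bolt 93 -163.91379681495826 0.06244524365277309
bolt 90 -73.47782378160633 0.06235131046028969
flat normal 11 [0.5608527  0.12087019 0.07643964] -105.1350526492132 [4.31311558e-05 9.28491353e-04]
scene flange (0.5601263046264648, 0.11464381963014603) 0.07467837631702423 red 20 [0.58240837 0.10210076 0.0587695 ]
mark -29.3761030043195 -36.881285579286484 -24.36970731623815
bolt 19 -74.11554271537607 0.06432281579319171
bolt 21 -163.86656687825638 0.06410000081592394
bolt 27 107.25208688890183 0.06206629660181993
bolt 30 16.89975945497995 0.06098021410423809
t 6.98 pos [0.5569 0.1143 0.2172] psi -27.91 q [-0.3 24.3 72.7  0.  83.2 27.6] F [ 0.69  0.74 -0.63] w 0.050182023445519724 gf 0.0
shift [0.0021, 0.0119, 0.2238] turn [-0.0027, 0.0014, 0.0021]
[[257.4819579  186.52597979]]
```

View pics/s3.png

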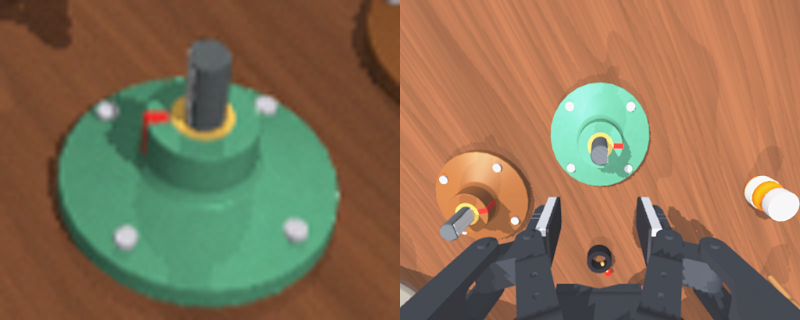

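The flat now faces the mark: the left crop shows no bright face towards the camera, and the wrist heading was −27.9°. The bolts put the mark at −28.3°. Now I'll go above the collar.

```bash
python3 -c "
from h import *
go(.56,.01,.2,-73);go(.559,-.0995,.2,-93)"
```

```text
t 6.98 pos [0.5569 0.1143 0.2172] psi -27.91 q [-0.3 24.3 72.7  0.  83.2 27.6] F [ 0.69  0.74 -0.63] w 0.050182023445519724 gf 0.0
shift [-0.3024, 0.172, 0.0572] turn [-0.0021, 0.0024, 1.0021]
t 6.98 pos [0.5569 0.1143 0.2172] psi -27.91 q [-0.3 24.3 72.7  0.  83.2 27.6] F [ 0.69  0.74 -0.63] w 0.050182023445519724 gf 0.0
shift [-0.6265, 0.3399, 0.0571] turn [-0.0017, 0.0028, 1.4465]
```

Request:
{"method": "step_arm", "body": {
  "targets": [
    [[-0.09, 0.05, 0], [0, 0, 0.16]],
    [[-0.18, 0.1, 0], [0, 0, 0.32]],
    [[-0.27, 0.15, 0.02], [0, 0, 0.48]],
    [[-0.36, 0.2, 0.05], [0, 0, 0.64]],
    [[-0.45, 0.25, 0.06], [0, 0, 0.8]],
    [[-0.54, 0.3, 0.06], [0, 0, 0.95]],
    [[-0.626, 0.34, 0.06], [0, 0, 1]],
    [[-0.626, 0.34, 0.06], [0, 0, 1]]
  ],
  "jaw": 70
}}

```text
time_s: 7.65
position: [0.5591, -0.1037, 0.1982]
tool_rot: [[0.958, 0.288, -0.004], [0.288, -0.958, 0.0], [-0.003, -0.001, -1.0]]
ft_force: [0.0, -0.3, 0.4]
grip_width: 0.0697
gripper_force: 0.0
```

Request:
{"method": "step_arm", "body": {
  "targets": [
    [[0, 0, 0], [0, 0, 0.16]],
    [[0, 0, 0], [0, 0, 0.32]],
    [[0, 0, 0], [0, 0, 0.445]],
    [[0, 0, 0], [0, 0, 0.445]],
    [[0, 0, 0], [0, 0, 0.445]]
  ]
}}

```text
time_s: 8.07
position: [0.5594, -0.0989, 0.1993]
tool_rot: [[0.999, -0.047, -0.002], [-0.047, -0.999, 0.001], [-0.002, -0.001, -1.0]]
ft_force: [0.4, -0.8, -0.4]
grip_width: 0.0702
gripper_force: 0.0
```

```bash
cat > col.py <<'E'
from h import *
d=snap('wrist');P=world(d);hsv=cv2.cvtColor(d['img'],cv2.COLOR_RGB2HSV)
near=np.hypot(P[...,0]-.559,P[...,1]+.0995)
c=P[(near<.035)&(hsv[...,1]<60)&(P[...,2]>.016)&(P[...,2]<.024)]
(cc,r)=cv2.minEnclosingCircle(c[:,:2].astype(np.float32));print('top',len(c),cc,r,c[:,2].mean())
rd=(near<.05)&((hsv[...,0]<8)|(hsv[...,0]>172))&(hsv[...,1]>130)&(P[...,2]>.003)
h=P[rd];print('head',len(h),h.mean(0),h.min(0),h.max(0));br=P[(near<.03)&(hsv[...,0]>15)&(hsv[...,0]<35)&(hsv[...,1]>90)&(P[...,2]>.004)]
print('brass',len(br),br.mean(0))
dd=h.mean(0)[:2]-cc;print('ang',np.degrees(np.arctan2(dd[1],dd[0])),np.hypot(*dd))
u,v=proj(d,[*cc,.02])[0].astype(int);print(u,v)
save(cv2.resize(d['img'][max(v-60,0):v+60,max(u-80,0):u+80],(640,480),interpolation=cv2.INTER_CUBIC),'c1.png')
go(.559,-.0995,.1,-95)
E
python3 col.py
```

```text
top 759 (0.5599393248558044, -0.10044081509113312) 0.021771373227238655 0.019228272600675052
head 88 [ 0.59200322 -0.1038942   0.01366232] [ 0.58787672 -0.10994866  0.00681861] [ 0.59545306 -0.09776735  0.01746505]
brass 30 [ 0.58091121 -0.10296395  0.01158571]
ang -6.147236551376102 0.03224932761689215
255 167
t 8.12 pos [ 0.5595 -0.099   0.1995] psi -92.71 q [-22.   25.1  74.5   0.   80.6  70.7] F [-0.29 -0.18 -0.66] w 0.0701042645024398 gf 0.0
shift [-0.001, 0.002, 0.3317] turn [-0.0008, 0.0022, 0.0508]
```

View pics/c1.png

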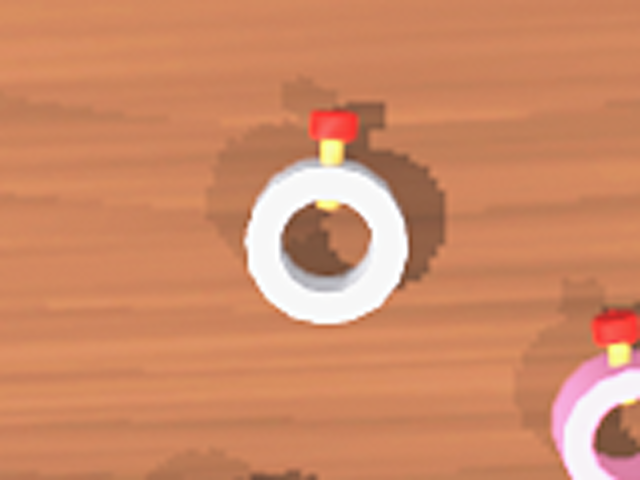

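The crop shows the collar ring at about (327,242) with the screw pointing up. That puts its centre near (0.560, −0.1003), heading −6°.

Request:
{"method": "step_arm", "body": {
  "targets": [
    [[0.002, 0.004, 0.13], [0, 0, 0.073]],
    [[0.002, 0.004, 0.26], [0, 0, 0.073]],
    [[0.002, 0.004, 0.36], [0, 0, 0.073]],
    [[0.002, 0.004, 0.45], [0, 0, 0.073]],
    [[0.002, 0.004, 0.5], [0, 0, 0.073]],
    [[0.002, 0.004, 0.5], [0, 0, 0.073]],
    [[0.002, 0.004, 0.5], [0, 0, 0.073]]
  ]
}}

```text
time_s: 8.7
position: [0.5601, -0.1005, 0.0501]
tool_rot: [[0.994, -0.106, -0.001], [-0.106, -0.994, 0.001], [-0.001, -0.0, -1.0]]
ft_force: [1.4, -0.1, 1.0]
grip_width: 0.0704
gripper_force: 0.0
```

```bash
python3 -c "
from h import *
go(.5602,-.1003,.003,-96)"
```

```text
t 8.7 pos [ 0.5601 -0.1005  0.0501] psi -96.11 q [-22.1  34.6  85.4   0.   60.1  74. ] F [ 1.4  -0.1   0.99] w 0.07035077833121496 gf 0.0
shift [0.0003, -0.0005, 0.1571] turn [-0.0005, 0.0017, -0.0024]
```

Request:
{"method": "step_arm", "body": {
  "targets": [
    [[0, 0, 0.06], [0, 0, 0]],
    [[0, 0, 0.12], [0, 0, 0]],
    [[0, 0, 0.157], [0, 0, 0]],
    [[0, 0, 0.157], [0, 0, 0]],
    [[0, 0, 0.157], [0, 0, 0]]
  ]
}}

```text
time_s: 9.12
position: [0.5607, -0.1007, 0.0041]
tool_rot: [[0.994, -0.108, 0.001], [-0.108, -0.994, -0.0], [0.001, 0.0, -1.0]]
ft_force: [0.7, -0.1, 0.2]
grip_width: 0.07
gripper_force: 0.0
```

Request:
{"method": "step_arm", "body": {
  "targets": [
    [[0, 0, 0], [0, 0, 0]],
    [[0, 0, 0], [0, 0, 0]],
    [[0, 0, 0], [0, 0, 0]],
    [[0, 0, 0], [0, 0, 0]],
    [[0, 0, 0], [0, 0, 0]],
    [[0, 0, 0], [0, 0, 0]]
  ],
  "jaw": 35,
  "grip_force": 40
}}

```text
time_s: 9.62
position: [0.5609, -0.1009, 0.0048]
tool_rot: [[0.994, -0.108, 0.002], [-0.108, -0.994, -0.001], [0.002, 0.001, -1.0]]
ft_force: [-0.8, -0.4, 5.3]
grip_width: 0.0428
gripper_force: 40.6
```

```bash
python3 -c "
from h import *
go(.5602,-.1003,.12,-96)"
```

```text
t 9.62 pos [ 0.5609 -0.1009  0.0048] psi -96.21 q [-22.1  38.3  87.5   0.   54.   74.1] F [-0.79 -0.43  5.31] w 0.042778024587285024 gf 40.61021430417895
shift [-0.0017, -0.0014, -0.3842] turn [0.0008, -0.0028, -0.0046]
```

Request:
{"method": "step_arm", "body": {
  "targets": [
    [[0, 0, -0.1], [0, 0, 0]],
    [[0, 0, -0.22], [0, 0, 0]],
    [[0, 0, -0.35], [0, 0, 0]],
    [[0, 0, -0.48], [0, 0, 0]],
    [[0, 0, -0.55], [0, 0, 0]],
    [[0, 0, -0.55], [0, 0, 0]],
    [[0, 0, -0.55], [0, 0, 0]]
  ]
}}

```text
time_s: 10.2
position: [0.5605, -0.1007, 0.1697]
tool_rot: [[0.994, -0.108, 0.003], [-0.108, -0.994, -0.001], [0.003, 0.001, -1.0]]
ft_force: [-0.5, 0.1, -1.7]
grip_width: 0.0423
gripper_force: 41.5
```

```bash
python3 -c "
from h import *
go(.560,.1133,.165,-118.3)
d=snap('scene');s=d['img'];w=load('wrist')
w=snap('wrist')
o=env.observe();p=o['position'];u,v=proj(d,p)[0].astype(int);print(u,v)
c=s[v-40:v+40,u-50:u+50]
save(np.hstack([cv2.resize(c,(400,320),interpolation=cv2.INTER_CUBIC),cv2.resize(w['img'][180:340,150:350],(400,320),interpolation=cv2.INTER_CUBIC)]),'g1.png')
hsv=cv2.cvtColor(w['img'],cv2.COLOR_RGB2HSV);P=world(w);R=o['tool_rot'];Q=(P-p)@R
rd=((hsv[...,0]<8)|(hsv[...,0]>172))&(hsv[...,1]>130)&(np.linalg.norm(Q,axis=-1)<.05)
print('head tool',rd.sum(),Q[rd].mean(0),Q[rd].min(0),Q[rd].max(0))
br=(hsv[...,0]>15)&(hsv[...,0]<35)&(hsv[...,1]>90)&(np.linalg.norm(Q,axis=-1)<.04)
print('brass',br.sum(),Q[br].mean(0),Q[br].min(0),Q[br].max(0))
wh=(hsv[...,1]<30)&(hsv[...,2]>150)&(np.hypot(Q[...,0],Q[...,1])<.03)&(abs(Q[...,1])<.019)&(Q[...,2]>-.025)
print('ring',wh.sum(),Q[wh].min(0),Q[wh].max(0))
"
```

```text
t 10.2 pos [ 0.5605 -0.1007  0.1697] psi -96.21 q [-22.1  26.6  77.2   0.   76.1  74.1] F [-0.46  0.12 -1.71] w 0.042328127634632645 gf 41.476391265168786
shift [-0.0788, -0.7089, 0.0148] turn [0.0003, -0.0037, 0.4909]
246 159
head tool 509 [ 0.03205984 -0.00041917 -0.00924223] [ 0.02594583 -0.00692021 -0.01352803] [ 0.03500522  0.00612168 -0.0007596 ]
brass 122 [ 0.02252331 -0.00026872 -0.00795787] [ 0.00840648 -0.00305508 -0.00954553] [ 0.02629929  0.00229476 -0.00566379]
ring 4955 [-0.02232167 -0.01898969 -0.01748037] [0.02154371 0.01898702 0.00390744]
```

View pics/g1.png

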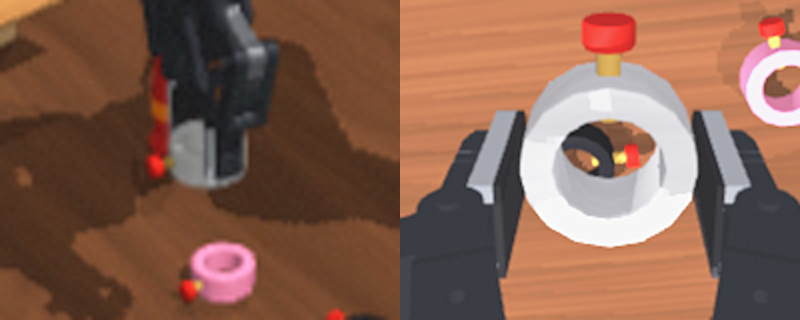

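The collar is held squarely, with its screw along tool +x and its centre about 0.4 mm off the TCP. Now I'll carry it over the spindle.

Request:
{"method": "step_arm", "body": {
  "targets": [
    [[-0.01, -0.1, 0], [0, 0, 0.08]],
    [[-0.02, -0.2, 0], [0, 0, 0.16]],
    [[-0.03, -0.3, 0], [0, 0, 0.24]],
    [[-0.045, -0.4, 0], [0, 0, 0.32]],
    [[-0.055, -0.5, 0], [0, 0, 0.4]],
    [[-0.07, -0.62, 0], [0, 0, 0.49]],
    [[-0.078, -0.709, 0], [0, 0, 0.49]],
    [[-0.078, -0.709, 0], [0, 0, 0.49]],
    [[-0.078, -0.709, 0], [0, 0, 0.49]],
    [[-0.078, -0.709, 0], [0, 0, 0.49]]
  ]
}}

```text
time_s: 11.13
position: [0.5597, 0.113, 0.1672]
tool_rot: [[0.881, -0.473, -0.002], [-0.473, -0.881, -0.0], [-0.002, 0.001, -1.0]]
ft_force: [-0.6, -0.3, -0.6]
grip_width: 0.0429
gripper_force: 41.5
```

```bash
cat > rel.py <<'E'
from h import *
go(.5605,.1130,.125,-118.3)
o=env.observe();p=o['position'];R=o['tool_rot']
w=snap('wrist');hsv=cv2.cvtColor(w['img'],cv2.COLOR_RGB2HSV);P=world(w);Q=(P-p)@R
print('axis exp in tool',((np.array([.560,.1133,.105])-p)@R))
t=(P[...,2]>.1015)&(P[...,2]<.108)&(np.hypot(P[...,0]-.56,P[...,1]-.1133)<.018)&(hsv[...,2]<140)
q=Q[t];print('top',len(q),q.min(0),q.max(0)) if len(q) else print('no top')
gr=(hsv[...,0]>60)&(hsv[...,0]<95)&(hsv[...,1]>60)&(P[...,2]>.011)&(P[...,2]<.018)
c,r=cv2.minEnclosingCircle(Q[gr][:,:2].astype(np.float32));print('flange tool',c,r)
wh=(hsv[...,1]<30)&(hsv[...,2]>150)&(np.hypot(Q[...,0],Q[...,1])<.03)&(abs(Q[...,1])<.019)&(Q[...,2]>-.02)&(Q[...,2]<-.012)
print('ring',Q[wh].min(0),Q[wh].max(0))
E
python3 rel.py
```

```text
t 11.13 pos [0.5597 0.113  0.1672] psi -118.25 q [ -0.5  27.   76.9  -0.   76.2 117.8] F [-0.59 -0.25 -0.58] w 0.04286271028990354 gf 41.47485136985779
shift [0.0024, -0.0015, 0.1407] turn [0.0016, 0.0022, 0.001]
axis exp in tool [ 0.00017487 -0.00049745  0.06221728]
top 25 [-0.00372443 -0.01073768  0.06221754] [0.00560372 0.01112857 0.06558824]
flange tool (0.0001550735905766487, -0.0002900821855291724) 0.0745711401104927
ring [-0.02251725 -0.01897897 -0.01664872] [ 0.02111064  0.01899333 -0.01200168]
```

Request:
{"method": "step_arm", "body": {
  "targets": [
    [[0.003, 0, 0.05], [0, 0, 0]],
    [[0.003, 0, 0.1], [0, 0, 0]],
    [[0.003, 0, 0.14], [0, 0, 0]],
    [[0.003, 0, 0.15], [0, 0, 0]],
    [[0.003, 0, 0.15], [0, 0, 0]]
  ]
}}

```text
time_s: 11.6
position: [0.5606, 0.112, 0.1225]
tool_rot: [[0.88, -0.475, -0.002], [-0.475, -0.88, -0.0], [-0.002, 0.001, -1.0]]
ft_force: [-1.2, -0.1, -0.8]
grip_width: 0.0425
gripper_force: 41.5
```

```bash
python3 rel.py; python3 -c "
from h import *
d=snap('scene');e=snap('side')
u,v=proj(d,[.56,.113,.11])[0].astype(int);a=d['img'][v-32:v+32,u-40:u+40]
u,v=proj(e,[.56,.113,.11])[0].astype(int);b=e['img'][v-32:v+32,u-40:u+40]
save(np.hstack([cv2.resize(a,(400,320),interpolation=cv2.INTER_CUBIC),cv2.resize(b,(400,320),interpolation=cv2.INTER_CUBIC)]),'p1.png')"
```

```text
t 11.6 pos [0.5606 0.112  0.1225] psi -118.34 q [ -0.6  29.6  80.4  -0.   70.1 117.8] F [-1.16 -0.1  -0.77] w 0.04251120898889996 gf 41.456491998396814
shift [-0.0018, -0.0029, -0.0085] turn [0.0014, 0.0024, -0.001]
axis exp in tool [-0.00109069 -0.0009319   0.01745678]
top 230 [-0.01187265 -0.00878019  0.01637636] [-0.00452059  0.00852829  0.02074105]
flange tool (-0.0011250196257606149, -0.0007564742700196803) 0.07465198636054993
ring [-0.02261949 -0.01899759 -0.01638695] [ 0.02105256  0.01898924 -0.01200018]
```

View pics/p1.png

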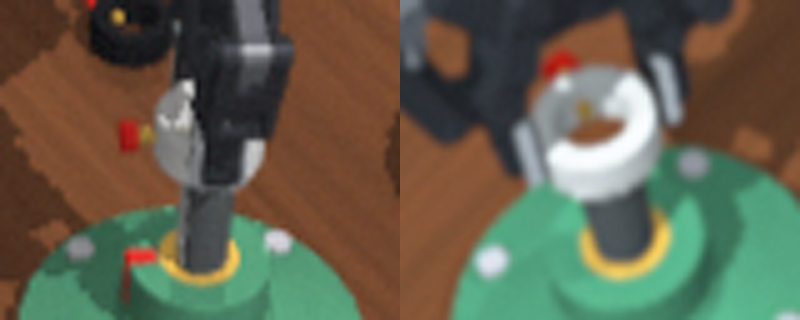

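Request:
{"method": "step_arm", "body": {
  "targets": [
    [[0, -0.0017, 0.02], [0, 0, 0]],
    [[0, -0.0017, 0.035], [0, 0, 0]],
    [[0, -0.0017, 0.045], [0, 0, 0]],
    [[0, -0.0017, 0.055], [0, 0, 0]],
    [[0, -0.0017, 0.055], [0, 0, 0]],
    [[0, -0.0017, 0.055], [0, 0, 0]]
  ]
}}

```text
time_s: 12.25
position: [0.5611, 0.1134, 0.1067]
tool_rot: [[0.881, -0.474, -0.0], [-0.474, -0.881, -0.0], [-0.0, 0.0, -1.0]]
ft_force: [-0.1, 0.8, -1.1]
grip_width: 0.0427
gripper_force: 41.5
```

```bash
python3 rel.py; python3 -c "
from h import *
print(env.observe()['wrist_torque'])"
```

```text
t 12.25 pos [0.5611 0.1134 0.1067] psi -118.26 q [ -0.4  30.7  81.5  -0.   67.9 117.8] F [-0.1   0.85 -1.15] w 0.04270737700948816 gf 41.470521027222276
shift [-0.001, 0.002, -0.0611] turn [0.0002, 0.0004, 0.0008]
axis exp in tool [-0.00089     0.00057452  0.00167243]
top 382 [-0.01162418 -0.01013349  0.00052993] [0.00318816 0.01203691 0.00480185]
flange tool (-0.0009529956732876599, 0.0009428318589925766) 0.07452467828989029
ring [-0.02276226 -0.01899793 -0.01647561] [ 0.02101895  0.01899448 -0.01200343]
[0.00020932 0.01767054 0.01476311]
```

Request:
{"method": "step_arm", "body": {
  "targets": [
    [[0, 0.0015, 0.01], [0, 0, 0]],
    [[0, 0.0015, 0.017], [0, 0, 0]],
    [[0, 0.0015, 0.024], [0, 0, 0]],
    [[0, 0.0015, 0.03], [0, 0, 0]],
    [[0, 0.0015, 0.03], [0, 0, 0]],
    [[0, 0.0015, 0.03], [0, 0, 0]]
  ]
}}

```text
time_s: 12.8
position: [0.5609, 0.113, 0.0977]
tool_rot: [[0.881, -0.474, -0.0], [-0.474, -0.881, 0.0], [-0.0, 0.0, -1.0]]
ft_force: [-0.1, 0.2, -0.7]
grip_width: 0.0425
gripper_force: 41.5
```

```bash
python3 rel.py; python3 -c "
from h import *
print(env.observe()['wrist_torque'])"
```

```text
t 12.8 pos [0.5609 0.113  0.0977] psi -118.27 q [ -0.5  31.3  82.1   0.   66.6 117.8] F [-0.05  0.24 -0.67] w 0.0425473628617894 gf 41.47023797035217
shift [-0.0011, 0.0005, -0.091] turn [0.0001, 0.0003, 0.0007]
axis exp in tool [-0.00090939  0.00012376 -0.00730663]
top 423 [-0.01118036 -0.01123275 -0.00840496] [ 0.00729345  0.0119268  -0.00389386]
flange tool (-0.0009333387715741992, 0.00048108675400726497) 0.07462499290704727
ring [-0.02342762 -0.01897993 -0.01683543] [ 0.02117559  0.01897489 -0.0120071 ]
[-0.02702836  0.0099498  -0.01634113]
```

Request:
{"method": "step_arm", "body": {
  "targets": [
    [[0, 0.001, 0.008], [0, 0, 0]],
    [[0, 0.001, 0.015], [0, 0, 0]],
    [[0, 0.001, 0.021], [0, 0, 0]],
    [[0, 0.001, 0.025], [0, 0, 0]],
    [[0, 0.001, 0.025], [0, 0, 0]],
    [[0, 0.001, 0.025], [0, 0, 0]],
    [[0, 0.001, 0.025], [0, 0, 0]]
  ]
}}

```text
time_s: 13.43
position: [0.5608, 0.1127, 0.0904]
tool_rot: [[0.881, -0.474, 0.0], [-0.474, -0.881, 0.0], [0.0, -0.0, -1.0]]
ft_force: [-0.3, 0.0, -0.7]
grip_width: 0.0426
gripper_force: 41.5
```

```bash
cat > flush.py <<'E'
from h import *
o=env.observe();p=o['position'];R=o['tool_rot']
for n in('wrist','side','scene'):
    w=snap(n);hsv=cv2.cvtColor(w['img'],cv2.COLOR_RGB2HSV);P=world(w);Q=(P-p)@R
    r=np.hypot(P[...,0]-.5602,P[...,1]-.1132)
    up=(P[...,2]>.098)&(P[...,2]<.112)&(abs(Q[...,1])<.016)
    s=up&(r<.009)&(hsv[...,2]<150);k=up&(r>.0155)&(r<.021)&(hsv[...,1]<50)&(hsv[...,2]>150)
    for m in(s,k):print(n,m.sum(),np.percentile(P[m][:,2],[20,50,80]).round(4) if m.sum() else '')
E
python3 rel.py; python3 flush.py;python3 -c "
from h import *
print(env.observe()['wrist_torque'])"
```

```text
t 13.43 pos [0.5608 0.1127 0.0904] psi -118.27 q [ -0.5  31.8  82.6   0.   65.6 117.8] F [-0.34  0.03 -0.71] w 0.04261695855145078 gf 41.470358055084944
shift [-0.0014, -0.0004, -0.1154] turn [-0.0001, -0.0001, 0.0007]
axis exp in tool [-0.0009945  -0.00015573 -0.014623  ]
top 584 [-0.00828525 -0.01170038 -0.01570869] [ 0.00752513  0.01180709 -0.01117695]
flange tool (-0.000963837665040046, 8.513176726410165e-05) 0.07450392842292786
ring [-0.02316471 -0.01899909 -0.01671275] [ 0.02099008  0.01899572 -0.01200379]
wrist 335 [0.1037 0.1044 0.1049]
wrist 1783 [0.1046 0.1051 0.1056]
side 65 [0.1029 0.104  0.105 ]
side 105 [0.1035 0.1046 0.1054]
scene 4 [0.1017 0.1027 0.1029]
scene 5 [0.1049 0.1052 0.1069]
[0.00738528 0.02142506 0.02440213]
```

Request:
{"method": "step_arm", "body": {
  "targets": [
    [[0, 0, 0.002], [0, 0, 0]],
    [[-0.002, 0, 0.002], [0, 0, 0]],
    [[-0.004, 0, 0.002], [0, 0, 0]],
    [[-0.004, 0, 0.002], [0, 0, 0]],
    [[-0.004, 0, 0.002], [0, 0, 0]],
    [[-0.004, 0, 0.002], [0, 0, 0]]
  ]
}}

```text
time_s: 14.13
position: [0.5599, 0.1132, 0.0897]
tool_rot: [[0.881, -0.474, 0.0], [-0.474, -0.881, -0.0], [0.0, -0.0, -1.0]]
ft_force: [1.4, -0.9, -2.5]
grip_width: 0.0427
gripper_force: 41.3
```

Request:
{"method": "step_arm", "body": {
  "targets": [
    [[-0.001, 0, 0], [0, 0, 0]],
    [[-0.0015, 0, 0], [0, 0, 0]],
    [[-0.0015, 0, 0], [0, 0, 0]],
    [[-0.0015, 0, 0], [0, 0, 0]]
  ]
}}

```text
time_s: 14.47
position: [0.5598, 0.1132, 0.0898]
tool_rot: [[0.881, -0.474, 0.001], [-0.474, -0.881, -0.0], [0.001, -0.0, -1.0]]
ft_force: [3.7, -3.2, -4.2]
grip_width: 0.0428
gripper_force: 41.3
```

```bash
python3 rel.py; python3 flush.py;python3 -c "
from h import *
o=env.observe();R=o['tool_rot'];print('Ftool',np.array(o['ft_force'])@R,o['wrist_torque'])"
```

```text
t 14.47 pos [0.5598 0.1132 0.0898] psi -118.28 q [ -0.4  31.7  82.9  -0.   65.4 117.9] F [ 3.74 -3.18 -4.24] w 0.042774812977804694 gf 41.26440305728465
shift [0.0026, -0.0005, -0.1173] turn [-0.0003, -0.0015, 0.0005]
axis exp in tool [ 0.00017952 -0.00017497 -0.01520119]
top 659 [-0.00778644 -0.01166548 -0.01619035] [ 0.00866618  0.01183573 -0.01171106]
flange tool (0.00024429007316939533, 6.6429864091333e-05) 0.07467903196811676
ring [-0.02222907 -0.01899765 -0.0166307 ] [ 0.02108787  0.01895772 -0.01201347]
wrist 386 [0.1039 0.1044 0.1049]
wrist 1991 [0.1034 0.1043 0.1049]
side 60 [0.1031 0.1043 0.1052]
side 89 [0.103  0.104  0.1047]
scene 6 [0.1012 0.1032 0.1039]
scene 5 [0.1033 0.1043 0.1047]
Ftool [5.55003271 0.39010401 2.89475024] [-0.45161089 -0.7554337  -0.02941603]
```

Request:
{"method": "step_arm", "body": {
  "targets": [
    [[0, 0, 0], [0, 0, 0]],
    [[0, 0, 0], [0, 0, 0]],
    [[0, 0, 0], [0, 0, 0]],
    [[0, 0, 0], [0, 0, 0]],
    [[0, 0, 0], [0, 0, 0]],
    [[0, 0, 0], [0, 0, 0]]
  ]
}}

```text
time_s: 15.17
position: [0.5598, 0.1132, 0.0898]
tool_rot: [[0.881, -0.474, 0.001], [-0.474, -0.881, -0.0], [0.001, -0.0, -1.0]]
ft_force: [3.9, -2.6, -4.5]
grip_width: 0.0425
gripper_force: 41.3
```

```bash
python3 flush.py; python3 -c "
from h import *
d=load('wrist');e=load('side')
u,v=proj(e,[.56,.113,.1])[0].astype(int);b=e['img'][v-32:v+32,u-40:u+40]
u,v=proj(d,[.56,.113,.1])[0].astype(int);print(u,v);a=d['img'][max(v-90,0):v+70,u-100:u+100]
save(np.hstack([cv2.resize(a,(400,320),interpolation=cv2.INTER_CUBIC),cv2.resize(b,(400,320),interpolation=cv2.INTER_CUBIC)]),'f1.png')"
```

```text
wrist 386 [0.1039 0.1044 0.105 ]
wrist 1982 [0.1034 0.1043 0.1048]
side 63 [0.1031 0.1038 0.1046]
side 86 [0.1031 0.1038 0.1047]
scene 6 [0.1025 0.1042 0.1045]
scene 4 [0.1037 0.104  0.1047]
254 257
```

View pics/f1.png

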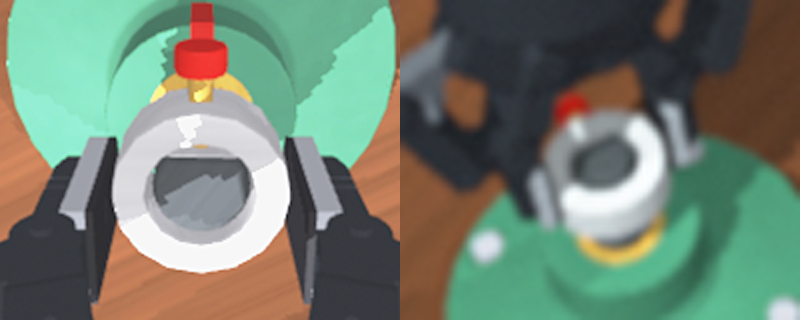

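The screw head at (200,60) lines up with the red mark at (202,20). The flat's edge at (205,155) squarely faces the screw, the tops are flush, and the push is a steady 5 N or so. I'm handing it in.

```bash
python3 -c "
from h import *
print(close_job())"
```

```text
the job is handed in; nothing more can be done
None
```

The job is handed in at about 15 s: the spindle's flat faces the red mark, and the gripper still holds the aluminium collar over it, tops level to within about 0.2 mm by the cameras and the screw tip pressing the flat at about 5 N. The carved figure, camel and paint pot were not touched.

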